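Find the hidden catch of the pen case

ROBOT

A 6-joint arm with a two-finger parallel gripper is mounted at the origin on a cart in front of the work surface, level with it; the furniture and walls round the work are solid. World frame = base frame: x ahead of the robot, y to its left, z up, the work surface at z = 0. Lengths are in m, angles in rad, forces in N, time in s.
With the tool pointing down it reaches from about 0.3 to 1 m from the base axis. Payload 5.1 kg.
Tool frame: the origin (TCP) lies midway between the tips of the shut fingers; the grasp point (between the pads) lies 19 mm behind it; z points along the fingers, y is the direction in which the jaws open and shut (so a half turn about z gives the same grasp; the last joint's range is limited). The gripper opens to 95 mm and grips with 3 to 60 N. Pads are 20 mm wide; open, the fingers measure 119 mm over their backs; the gripper's body (75 mm by 180 mm) begins 59 mm behind the grasp point.
Start: joints at [-1.236, 0.124, 1.65, -0, 1.367, -0.083], TCP at [0.264, -0.594, 0.215] pointing down, gripper open.
Joint ranges: [-2.61, 2.61], [-1.02, 2.33], [0.03, 2.71], [-1.35, 4.49], [0.32, 2.68], [-2.91, 2.91]. Speed limits (rad/s): [2.57, 2.57, 3.14, 3.14, 3.14, 3.14].

INTERFACE

Orientations are given as a unit quaternion [w, x, y, z].
In Python, from cell import r gives the robot as it stands.
- The arm moves only by the tool play_rows, never from a script. Its argument "increments" is a list of rows, each a list of 2 entries, a list of its own where there are three numbers: the shift along the tool's x, y, z in mm, then the turn, a rotation vector about the tool's x, y, z in rad. In form: [[[x, y, z], [rx, ry, rz]], ...]. A call has 1 to 20 rows; each row shifts and turns the commanded pose from where the row before left it, along the tool's axes as they then stand; what a row does not reach is not made up. A row lasts 1/10 s, in which the tool goes at most 50 mm and 8.59 degrees, less where a joint would pass 70% of its speed; a pose out of reach is approached as far as the arm can. A call with a gripper value outside its range is refused whole. "fingers" is the finger opening in mm, from 0 to 95.1, set as the call begins (left out, the last holds). The fingers move at their own pace and stop on an object; "newtons" is the grip in N (left out, the last holds). Time passes only in rows, so rows that do not move let the fingers close. It gives the time, the measured TCP pose, the force and the opening at its end, in the units of the state.
- r.observe(): the state, without advancing time (a new reading comes with each control period).
- r.grab_frame(name): name is "scene" or "top" or "wrist"; returns the picture (420x560x3 uint8, red, green, blue); there is no depth.
- r.calibration(name): a dict with "fx", "fy", "cx", "cy" (pixels), "k1" (the pictures are not rectified: a ray, as slopes to the right and down, at radius r is drawn at 1 + k1 r^2 times it, then the intrinsics apply), "eye" and "orientation" of the camera in the world; the wrist camera has in their place "tool_from_camera" (4x4, takes a point from camera to tool coordinates, whose origin is the TCP and whose axes are the flange's). Camera axes: x right, y up, looking along -z (the intrinsics and any distortion apply to the point x, -y, -z); pixel columns grow to the right and rows downward; lengths in m; the calibration is good to about 2 mm. A picture is of the moment at which its call begins: read the wrist's pose just before it. calibration takes no time and is no camera call.
- r.job_done(): hands the job in, once; it reports no verdict.
Trained networks look in the newest picture that a camera, given by its name, has taken for a name from the list of things; names that differ only in an ending like _2 or _b are one class to them, and where a whole thing is asked for, a point or a joint stands for the part that bears it (a point fixed in the world has none). Each returns a list of dicts, best first, with "score" (0 to 1); they miss things now and then, are a little off and sometimes report something else, mostly with a low value. They report only what shows in the picture. A call takes as long as a camera call.
- r.masks_of(camera, label): "region" (420x560 bool, what is visible of it) and "box" ([left, top, right, bottom] in pixels, round what is visible of it).
- r.place_of(camera, label): "location" ([column, row] in pixels: a listed point, or the origin of a listed thing).
The state is a dict: "t": time; "joint_pos": joint angles; "dq": joint speeds; "effort": joint torques, N m; "tcp_pos": TCP position; "tcp_rot": TCP orientation; "contact_force": force on the tool from outside, world axes, zero at the start; "moment": the same for the moment, N m; "opening": finger opening in m.
Only numpy, scipy, OpenCV 4.12 (cv2) and the standard library are available. Lean on these libraries where they do the work, as an engineer would, in place of code of your own. Each camera call takes 0.05 s, during which the arm holds its last target.

TASK

One of the five inlaid squares in the top of the wooden pen case is a hidden push catch for its drawer; the others do not give. Feel for it with the shut fingertips, coming down slowly and pressing gently on the squares, until the drawer springs fully open, then take the hand away and leave the drawer open. Lift nothing, and leave the things in the drawer and round the case alone.

Things in the scene. Friction and masses are not known exactly. Their poses are not given: they have to be found in the camera images.
- pen_case: Dark wooden case fixed to the table, 150 mm deep (its x), 320 mm wide (its y), 72 mm high. Origin: centre of its underside; z up; its -x side is the drawer front, turned roughly to the robot. Five identical pale squares with dark diamonds are let into its top in a row along its y.
- middle_square (a point): Centre of the face of the middle square, 70.5 mm above the table. The squares measure 52 x 52 mm; their centres lie at y = -116, -58, 0, 58, 116 mm from here, with 6 mm of dark wood between. Their faces lie 1.5 mm below the surrounding top. One, a different one each time, is the catch; the other four are rigid: touch down on them slowly (40 mm/s or less). All look the same.
- catch (a joint): How far the catch square is pressed in, m: 0 at rest, 0.007 at its stop; does not tell which square it is. It sinks straight down against a soft spring (about 2 N to start, 4 N at the bottom), frees the drawer when about 4 mm down, and comes back up when let go.
- drawer (a joint): How far the drawer stands out of the case toward its -x side, m: 0 shut and caught, 0.075 fully open. No handle; once freed, a spring drives it fully open in about half a second. The drawer front lies between 8 and 58 mm above the table.
- ink_bottle: Bystander, loose: glass ink bottle with black cap, about 54 x 114 x 100 mm, left of the case. Origin: centre of its underside.
- wax_tin: Bystander, loose: round flat tin with a brown lid, 67 mm across, 22 mm high, right of the case. Origin: centre of its underside.
- blank_stub: Bystander, loose: short block of pale wood, 30 x 62 x 28 mm, right of the case. Origin: centre of its underside.
- nib_tin: In the drawer, loose: flat grey tin, 62 x 96 x 18 mm; leave it there. Out of sight until the drawer opens. Origin: centre of its underside, 12 mm above the table.
- polish_tin: In the drawer, loose: round tin with a dark green lid, 53 mm across, 18 mm high; leave it there. Out of sight until the drawer opens. Origin: centre of its underside, 12 mm above the table.

How it is judged:
By the outcome, as a careful person would: the job done as asked, in the order asked, and still so for the second after the job is handed in, with the robot touching nothing.
It also fails if it takes over 51 s, if anything falls off the work surface, if the arm or the gripper's body presses on something with over 40 N, if the wrist force passes 120 N, or if a joint passes its speed limit or range.

## Working session

There is one attempt and no reset: what is moved stays moved. The work goes in short steps, Python scripts to look and compute and a tool call to move; the robot and the scene stay as the last step left them, time stands still between calls to the robot, and variables do not carry over. Pictures are saved under pics/ and viewed, and the job is handed in when it is done.

Besides the shell and the picture viewer there is one more tool, called after "Call:" by a JSON object that holds its "name" and its "arguments", one argument or row to a line. play_rows: Moves the arm, as the interface text tells. Its arguments: {"type":"object","properties":{"increments":{"type":"array"},"fingers":{"type":"number"},"newtons":{"type":"number"}},"required":["increments"]}

```bash
ls; mkdir -p pics; python3 - <<'E'
from cell import r
import cv2
print(r.observe())
for n in ("scene","top"):
    im=r.grab_frame(n); cv2.imwrite(f"pics/{n}0.png",im[:,:,::-1])
    print(n,r.calibration(n))
    for l in ("pen_case","middle_square"):
        print(l,[(d["score"],d["location"]) for d in r.place_of(n,l)])
print(r.calibration("wrist"))
E
```

```text
pics
{'t': 0.0, 'joint_pos': array([-1.23560536e+00,  1.24535606e-01,  1.65170344e+00,  4.94810459e-07,
        1.36748040e+00, -8.25924075e-02]), 'dq': array([-1.65421793e-03, -4.98206861e-04,  1.01572333e-04,  8.43910694e-04,
        8.88078403e-05, -5.02877462e-05]), 'effort': array([ 1.10116805e-03, -4.17606747e+01, -3.59927773e+01,  7.75666069e-02,
        4.91853466e-02, -1.52086673e-04]), 'tcp_pos': array([ 0.26349038, -0.59348421,  0.21334991]), 'tcp_rot': array([-1.05495500e-03,  9.78260810e-01,  2.07375643e-01, -1.33708867e-04]), 'contact_force': array([-0.41228449, -0.5791425 ,  0.45017914]), 'moment': array([-0.04636631,  0.01110827,  0.02229409]), 'opening': 0.0949695379537119}
scene {'fx': 519.2108549274458, 'fy': 519.2108549274458, 'cx': 277.5796899452947, 'cy': 197.54407064626474, 'k1': -0.07753655766027646, 'eye': array([-0.138586  ,  0.90747794,  1.18063471]), 'orientation': array([-0.31063192, -0.12703028,  0.35966905,  0.87063729])}
pen_case [(0.63, [280.8, 191.7])]
middle_square [(0.84, [280.3, 173.3])]
top {'fx': 546.5175865817192, 'fy': 546.5175865817192, 'cx': 279.4441740485728, 'cy': 216.39576792552333, 'k1': -0.16887765758896103, 'eye': array([0.29905584, 0.06294601, 1.56402526]), 'orientation': array([ 0.71297209,  0.05868286, -0.06387758, -0.69580656])}
pen_case [(0.83, [310.0, 208.4])]
middle_square [(0.79, [312.2, 204.4])]
{'fx': 346.04306927336097, 'fy': 346.04306927336097, 'cx': 275.343867172531, 'cy': 207.95897793031824, 'k1': -0.03193079877984259, 'tool_from_camera': array([[ 6.52429198e-04,  9.61976275e-01,  2.73132240e-01,
         7.67795873e-02],
       [ 9.99998650e-01, -2.15699095e-04, -1.62899446e-03,
        -1.13006247e-03],
       [-1.50813965e-03,  2.73132934e-01, -9.61975117e-01,
        -1.69150061e-01],
       [ 0.00000000e+00,  0.00000000e+00,  0.00000000e+00,
         1.00000000e+00]])}
```

View pics/scene0.png

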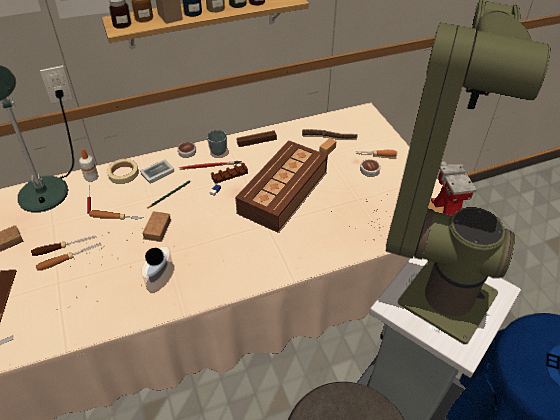

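View pics/top0.png

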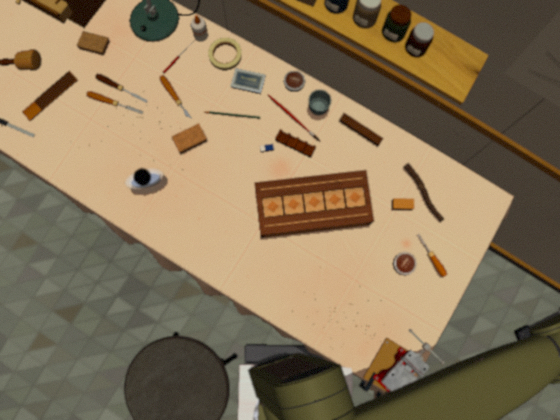

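Both views show the case with its row of five squares. In the top view they run from about (273,206) to (355,198), with the middle one near (314,202). I'll measure the squares by colour in both views.

```bash
cat > h.py <<'E'
import numpy as np, cv2
from scipy.spatial.transform import Rotation as R
def toworld(cal,px,z):
    px=np.atleast_2d(np.array(px,float)).reshape(-1,1,2)
    K=np.array([[cal['fx'],0,cal['cx']],[0,cal['fy'],cal['cy']],[0,0,1]])
    u=cv2.undistortPoints(px,K,np.array([cal['k1'],0,0,0,0.]),None,None,None).reshape(-1,2)
    d=np.c_[u[:,0],-u[:,1],-np.ones(len(u))]
    q=cal['orientation']; d=R.from_quat([q[1],q[2],q[3],q[0]]).apply(d)
    e=np.array(cal['eye']); s=(z-e[2])/d[:,2]
    return e+s[:,None]*d
E
python3 - <<'E'
from cell import r
from h import *
for n,box in (("top",(250,165,380,245)),("scene",(235,135,340,235))):
    im=cv2.imread(f"pics/{n}0.png"); x0,y0,x1,y1=box
    c=im[y0:y1,x0:x1]; hsv=cv2.cvtColor(c,cv2.COLOR_BGR2HSV)
    cv2.imwrite(f"pics/{n}_crop.png",cv2.resize(c,None,fx=6,fy=6,interpolation=cv2.INTER_CUBIC)[:600,:800])
    m=r.masks_of(n,"pen_case")
    print(n,[(d["score"],d["box"]) for d in m])
    reg=m[0]["region"][y0:y1,x0:x1].astype(np.uint8); reg=cv2.erode(cv2.morphologyEx(reg,cv2.MORPH_CLOSE,np.ones((7,7))),np.ones((3,3)))
    b=((hsv[:,:,2]>150)&(reg>0)).astype(np.uint8)
    k,l,s,ce=cv2.connectedComponentsWithStats(b)
    for i in range(1,k):
        if s[i,4]>60:
            (mr)=cv2.minAreaRect(np.argwhere(l==i)[:,::-1].astype(np.float32))
            p=np.array(mr[0])+[x0,y0]
            print(s[i,4],p,ce[i]+[x0,y0],toworld(r.calibration(n),ce[i]+[x0,y0],.0705).round(4))
    for l in ("middle_square",):
        d=r.place_of(n,l)
        print(l,[(q["score"],toworld(r.calibration(n),q["location"],.0705).round(4)) for q in d])
E
```

```text
top [(0.6, [253.3, 166.3, 375.5, 239.3])]
middle_square [(0.79, array([[ 0.5973, -0.0355,  0.0705]]))]
scene [(0.84, [233.4, 142.5, 326.2, 231.7])]
69 [267.61320877 170.60377502] [267.85507246 170.23188406] [[ 0.6591 -0.0249  0.0705]]
79 [296.19672012 182.16393661] [295.15189873 183.3164557 ] [[ 0.5548 -0.0323  0.0705]]
middle_square [(0.84, array([[ 0.6194, -0.0388,  0.0705]]))]
```

View pics/top_crop.png

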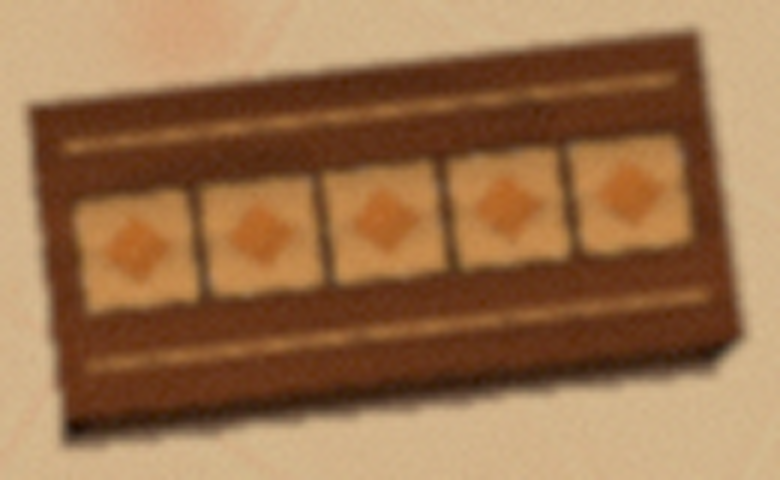

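The top crop shows diamond centres at (137,249), (260,236), (385,219), (509,206), (630,192). Dividing by 6 and adding the crop offset gives pixels.

```bash
python3 - <<'E'
from cell import r
from h import *
p=np.array([(137,249),(260,236),(385,219),(509,206),(630,192)])/6+[250,165]-0.4
w=toworld(r.calibration("top"),p,.0705); print(w.round(4),np.linalg.norm(np.diff(w,axis=0),axis=1))
d=w[0]-w[4]; print("case yaw",np.degrees(np.arctan2(-d[0],d[1])), w.mean(0))
corn=np.array([(30,104),(700,32),(742,335),(66,420)])/6+[250,165]-.4
c=toworld(r.calibration("top"),corn,.072); print(c.round(4), c.mean(0))
q=r.observe()['tcp_rot']; print(R.from_quat([q[1],q[2],q[3],q[0]]).as_matrix().round(4))
E
```

```text
[[ 0.5896  0.0752  0.0705]
 [ 0.5972  0.0183  0.0705]
 [ 0.6068 -0.0397  0.0705]
 [ 0.6145 -0.0976  0.0705]
 [ 0.6227 -0.1544  0.0705]] [0.05745277 0.05881736 0.05838522 0.05740954]
case yaw 8.197951832586494 [ 0.6061461  -0.03965757  0.0705    ]
[[ 0.6571  0.127   0.072 ]
 [ 0.7006 -0.1878  0.072 ]
 [ 0.5559 -0.2066  0.072 ]
 [ 0.5085  0.1058  0.072 ]] [ 0.60552085 -0.0404073   0.072     ]
[[ 9.140e-01  4.057e-01 -0.000e+00]
 [ 4.057e-01 -9.140e-01  1.000e-04]
 [ 0.000e+00 -1.000e-04 -1.000e+00]]
```

View pics/scene_crop.png

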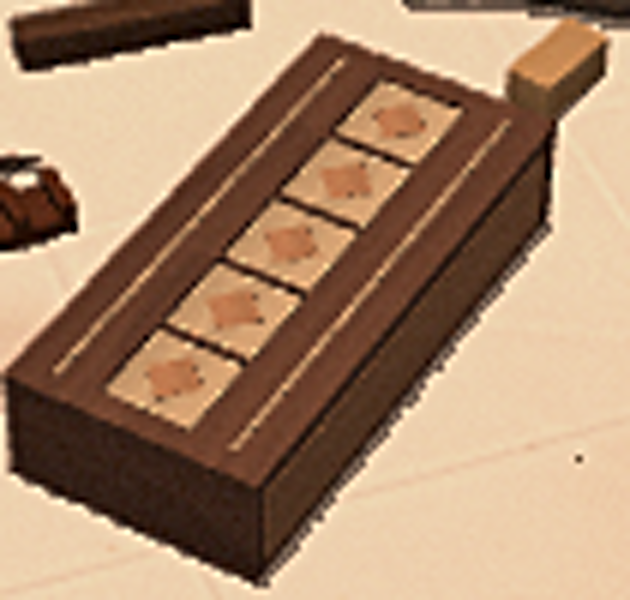

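Both views agree on the geometry: pitch is 58 mm, the middle square is at (0.606, −0.040) and the yaw is 8.2°. I'll shut the fingers, align the tool with the case and move above the rightmost square.

Call:
{"name": "play_rows", "arguments": {
  "increments": [
    [[0, 0, 0], [0, 0, 0.137]],
    [[0, 0, 0], [0, 0, 0.137]],
    [[26, -24, 0], [0, 0, 0]],
    [[26, -24, 0], [0, 0, 0]],
    [[26, -24, 0], [0, 0, 0]],
    [[26, -24, 0], [0, 0, 0]],
    [[26, -24, 0], [0, 0, 0]],
    [[26, -24, 0], [0, 0, 0]],
    [[26, -24, 0], [0, 0, 0]],
    [[26, -24, 0], [0, 0, 0]],
    [[26, -24, 0], [0, 0, 0]],
    [[26, -24, 0], [0, 0, 0]],
    [[26, -24, 0], [0, 0, 0]],
    [[26, -24, 0], [0, 0, 0]],
    [[26, -24, 0], [0, 0, 0]],
    [[26, -24, 0], [0, 0, 0]],
    [[26, -24, 0], [0, 0, 0]],
    [[26, -24, 0], [0, 0, 0]]
  ],
  "fingers": 0,
  "newtons": 20
}}

```text
t: 2.3
tcp_pos: [0.6212, -0.1532, 0.2148]
tcp_rot: [0.0, 0.997, 0.072, 0.0]
contact_force: [0.2, 0.5, -0.7]
opening: 0.0001
```

Call:
{"name": "play_rows", "arguments": {
  "increments": [
    [[1, 2, 15], [0, 0, 0]],
    [[0, 0, 30], [0, 0, 0]],
    [[0, 0, 30], [0, 0, 0]],
    [[0, 0, 25], [0, 0, 0]],
    [[0, 0, 10], [0, 0, 0]],
    [[0, 0, 0], [0, 0, 0]],
    [[0, 0, 0], [0, 0, 0]]
  ]
}}

```text
t: 3.0
tcp_pos: [0.6222, -0.1568, 0.1058]
tcp_rot: [0.0, 0.997, 0.072, 0.001]
contact_force: [0.5, 0.8, 0.4]
opening: 0.0007
```

```bash
python3 - <<'E'
from cell import r
import cv2
print(r.observe()['tcp_pos'],r.observe()['contact_force'])
im=r.grab_frame("wrist"); cv2.imwrite("pics/w1.png",im[:,:,::-1])
E
```

```text
[ 0.62220225 -0.15680533  0.10578045] [0.45522381 0.84098063 0.41292887]
```

View pics/w1.png

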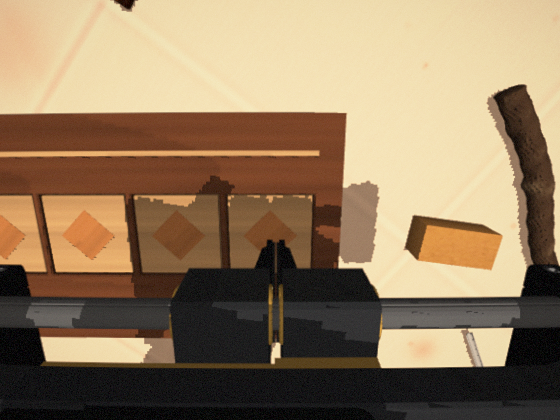

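The wrist view shows the shut fingertips at (275,242) over the rightmost square, whose diamond is at (270,230). That fits a fingertip above its centre. I'll descend slowly.

Call:
{"name": "play_rows", "arguments": {
  "increments": [
    [[0, 0, 4], [0, 0, 0]],
    [[0, 0, 4], [0, 0, 0]],
    [[0, 0, 4], [0, 0, 0]],
    [[0, 0, 4], [0, 0, 0]],
    [[0, 0, 4], [0, 0, 0]],
    [[0, 0, 4], [0, 0, 0]],
    [[0, 0, 4], [0, 0, 0]],
    [[0, 0, 2], [0, 0, 0]],
    [[0, 0, 1], [0, 0, 0]],
    [[0, 0, 1], [0, 0, 0]],
    [[0, 0, 1], [0, 0, 0]],
    [[0, 0, 1], [0, 0, 0]],
    [[0, 0, 0], [0, 0, 0]],
    [[0, 0, 0], [0, 0, 0]]
  ]
}}

```text
t: 4.45
tcp_pos: [0.6218, -0.1563, 0.0708]
tcp_rot: [0.0, 0.997, 0.072, 0.0]
contact_force: [0.1, -0.6, 0.8]
opening: 0.0007
```

Call:
{"name": "play_rows", "arguments": {
  "increments": [
    [[0, 0, 1], [0, 0, 0]],
    [[0, 0, 1], [0, 0, 0]],
    [[0, 0, 0], [0, 0, 0]]
  ]
}}

```text
t: 4.75
tcp_pos: [0.6218, -0.1563, 0.0708]
tcp_rot: [-0.0, 0.997, 0.072, -0.0]
contact_force: [-5.3, 1.3, 9.2]
opening: 0.0003
```

That square is rigid: about 9 N with the tip staying at 70.8 mm. Moving to the next square.

Call:
{"name": "play_rows", "arguments": {
  "increments": [
    [[0, 0, -4], [0, 0, 0]],
    [[0, 0, -10], [0, 0, 0]],
    [[0, -19, 0], [0, 0, 0]],
    [[0, -20, 0], [0, 0, 0]],
    [[0, -20, 0], [0, 0, 0]],
    [[0, 0, 3], [0, 0, 0]],
    [[0, 0, 4], [0, 0, 0]],
    [[0, 0, 2], [0, 0, 0]],
    [[0, 0, 1], [0, 0, 0]],
    [[0, 0, 1], [0, 0, 0]],
    [[0, 0, 1], [0, 0, 0]],
    [[0, 0, 0], [0, 0, 0]]
  ]
}}

```text
t: 5.95
tcp_pos: [0.6134, -0.0983, 0.0708]
tcp_rot: [0.0, 0.997, 0.072, 0.0]
contact_force: [-0.3, -0.9, 1.3]
opening: 0.0005
```

Call:
{"name": "play_rows", "arguments": {
  "increments": [
    [[0, 0, 1], [0, 0, 0]],
    [[0, 0, 1], [0, 0, 0]],
    [[0, 0, 0], [0, 0, 0]]
  ]
}}

```text
t: 6.25
tcp_pos: [0.6135, -0.0983, 0.0708]
tcp_rot: [0.0, 0.997, 0.072, -0.0]
contact_force: [-5.1, 0.7, 9.4]
opening: 0.0003
```

Also rigid. On to the middle square.

Call:
{"name": "play_rows", "arguments": {
  "increments": [
    [[0, 0, -4], [0, 0, 0]],
    [[0, 0, -10], [0, 0, 0]],
    [[0, -18, 0], [0, 0, 0]],
    [[0, -20, 0], [0, 0, 0]],
    [[0, -20, 0], [0, 0, 0]],
    [[0, 0, 3], [0, 0, 0]],
    [[0, 0, 4], [0, 0, 0]],
    [[0, 0, 2], [0, 0, 0]],
    [[0, 0, 1], [0, 0, 0]],
    [[0, 0, 1], [0, 0, 0]],
    [[0, 0, 1], [0, 0, 0]],
    [[0, 0, 0], [0, 0, 0]]
  ]
}}

```text
t: 7.45
tcp_pos: [0.6051, -0.0408, 0.0708]
tcp_rot: [0.0, 0.997, 0.072, 0.0]
contact_force: [-0.2, 1.3, 0.7]
opening: 0.0003
```

Call:
{"name": "play_rows", "arguments": {
  "increments": [
    [[0, 0, 1], [0, 0, 0]],
    [[0, 0, 1], [0, 0, 0]],
    [[0, 0, 0], [0, 0, 0]]
  ]
}}

```text
t: 7.75
tcp_pos: [0.6051, -0.0408, 0.0708]
tcp_rot: [0.0, 0.997, 0.072, -0.0]
contact_force: [-5.0, 0.5, 10.0]
opening: 0.0004
```

Rigid again. Fourth square.

Call:
{"name": "play_rows", "arguments": {
  "increments": [
    [[0, 0, -4], [0, 0, 0]],
    [[0, 0, -10], [0, 0, 0]],
    [[0, -18, 0], [0, 0, 0]],
    [[0, -20, 0], [0, 0, 0]],
    [[0, -20, 0], [0, 0, 0]],
    [[0, 0, 3], [0, 0, 0]],
    [[0, 0, 4], [0, 0, 0]],
    [[0, 0, 2], [0, 0, 0]],
    [[0, 0, 1], [0, 0, 0]],
    [[0, 0, 1], [0, 0, 0]],
    [[0, 0, 1], [0, 0, 0]],
    [[0, 0, 0], [0, 0, 0]]
  ]
}}

```text
t: 8.95
tcp_pos: [0.5968, 0.0166, 0.0708]
tcp_rot: [0.0, 0.997, 0.072, 0.0]
contact_force: [-0.4, -0.3, -0.5]
opening: 0.0005
```

Call:
{"name": "play_rows", "arguments": {
  "increments": [
    [[0, 0, 1], [0, 0, 0]],
    [[0, 0, 1], [0, 0, 0]],
    [[0, 0, 0], [0, 0, 0]]
  ]
}}

```text
t: 9.25
tcp_pos: [0.5969, 0.0166, 0.0708]
tcp_rot: [0.0, 0.997, 0.072, -0.0]
contact_force: [-5.1, -0.7, 10.3]
opening: 0.0005
```

Rigid, so the leftmost square must be the catch. I'll press it in steps and check that it gives.

Call:
{"name": "play_rows", "arguments": {
  "increments": [
    [[0, 0, -4], [0, 0, 0]],
    [[0, 0, -10], [0, 0, 0]],
    [[0, -18, 0], [0, 0, 0]],
    [[0, -20, 0], [0, 0, 0]],
    [[0, -20, 0], [0, 0, 0]],
    [[0, 0, 3], [0, 0, 0]],
    [[0, 0, 4], [0, 0, 0]],
    [[0, 0, 2], [0, 0, 0]],
    [[0, 0, 1], [0, 0, 0]],
    [[0, 0, 1], [0, 0, 0]],
    [[0, 0, 1], [0, 0, 0]],
    [[0, 0, 0], [0, 0, 0]]
  ]
}}

```text
t: 10.45
tcp_pos: [0.5885, 0.074, 0.0708]
tcp_rot: [0.0, 0.997, 0.072, 0.0]
contact_force: [0.1, -0.4, 0.8]
opening: 0.0002
```

Call:
{"name": "play_rows", "arguments": {
  "increments": [
    [[0, 0, 1], [0, 0, 0]],
    [[0, 0, 1], [0, 0, 0]],
    [[0, 0, 0], [0, 0, 0]]
  ]
}}

```text
t: 10.75
tcp_pos: [0.5885, 0.0741, 0.0691]
tcp_rot: [0.0, 0.997, 0.072, 0.0]
contact_force: [-1.5, -1.6, 4.0]
opening: 0.0001
```

It gives: 69.1 mm at low force. I need about 3–4 mm more.

Call:
{"name": "play_rows", "arguments": {
  "increments": [
    [[0, 0, 1], [0, 0, 0]],
    [[0, 0, 1], [0, 0, 0]],
    [[0, 0, 1], [0, 0, 0]],
    [[0, 0, 0.5], [0, 0, 0]],
    [[0, 0, 0], [0, 0, 0]],
    [[0, 0, 0], [0, 0, 0]],
    [[0, 0, 0], [0, 0, 0]],
    [[0, 0, 0], [0, 0, 0]]
  ]
}}

```text
t: 11.55
tcp_pos: [0.5885, 0.0743, 0.0653]
tcp_rot: [0.0, 0.997, 0.072, 0.0]
contact_force: [0.8, -2.8, 3.0]
opening: 0.0007
```

```bash
python3 - <<'E'
from cell import r
import cv2
im=r.grab_frame("scene"); cv2.imwrite("pics/s2.png",im[:,:,::-1])
E
```

```text
(no output)
```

View pics/s2.png

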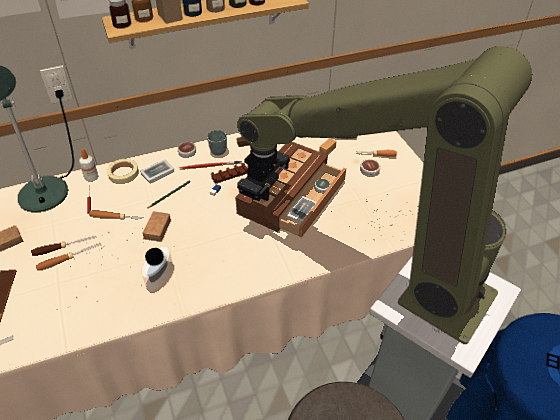

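The drawer stands open, with the nib tin at (298,208) and the polish tin at (322,185) inside it. I'll lift slowly straight up and then clear.

Call:
{"name": "play_rows", "arguments": {
  "increments": [
    [[0, 0, -3], [0, 0, 0]],
    [[0, 0, -4], [0, 0, 0]],
    [[0, 0, -8], [0, 0, 0]],
    [[0, 0, -15], [0, 0, 0]],
    [[0, 0, -25], [0, 0, 0]],
    [[0, 0, -30], [0, 0, 0]],
    [[0, 0, -30], [0, 0, 0]],
    [[0, 0, -30], [0, 0, 0]],
    [[0, 0, -20], [0, 0, 0]],
    [[0, -20, -10], [0, 0, 0]],
    [[0, -30, 0], [0, 0, 0]],
    [[0, -30, 0], [0, 0, 0]],
    [[0, -30, 0], [0, 0, 0]],
    [[0, -20, 0], [0, 0, 0]],
    [[0, 0, 0], [0, 0, 0]],
    [[0, 0, 0], [0, 0, 0]],
    [[0, 0, 0], [0, 0, 0]]
  ]
}}

```text
t: 13.3
tcp_pos: [0.5697, 0.2023, 0.2406]
tcp_rot: [0.0, 0.997, 0.071, 0.0]
contact_force: [0.7, 0.7, 0.7]
opening: 0.0003
```

```bash
python3 - <<'E'
from cell import r
import cv2
from h import *
for n in ("scene","top"):
    im=r.grab_frame(n); cv2.imwrite(f"pics/{n}3.png",im[:,:,::-1])
im=cv2.imread("pics/scene3.png")[120:250,220:400]; cv2.imwrite("pics/s3c.png",cv2.resize(im,None,fx=4,fy=4,interpolation=cv2.INTER_CUBIC))
E
```

```text
(no output)
```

View pics/s3c.png

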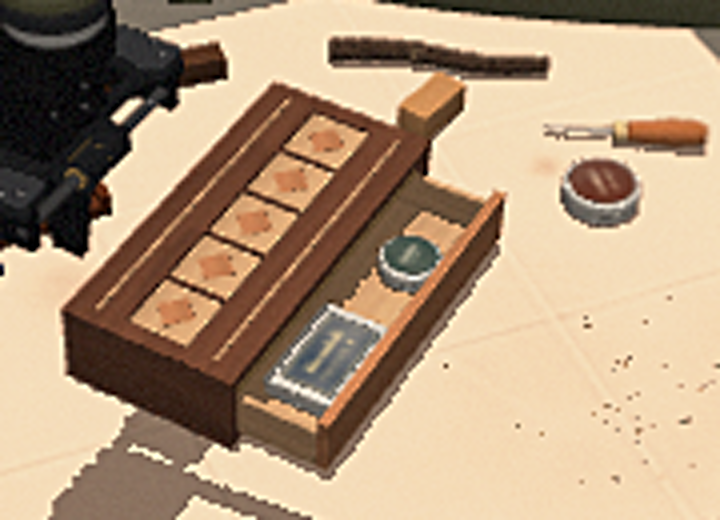

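View pics/top3.png

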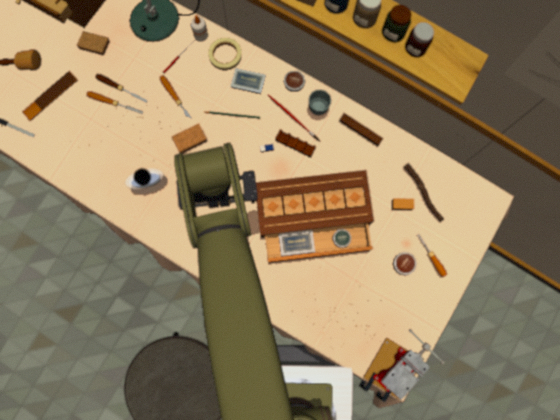

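The hand is clear. The drawer is open with both tins in it, and the bystanders sit where they were. I'll measure how far the drawer stands out, then hand in.

```bash
python3 - <<'E'
from cell import r
from h import *
im=cv2.imread("pics/top3.png")[215:275,250:380]; cv2.imwrite("pics/t3c.png",cv2.resize(im,None,fx=6,fy=6,interpolation=cv2.INTER_CUBIC))
a=np.radians(8.2); X=np.array([np.cos(a),np.sin(a)])
C=np.array([.606,-.040])
for p in ((271,261),(320,256),(371,250)):
    w=toworld(r.calibration("top"),p,.058)[0]; print(-(w[:2]-C)@X-.075)
E
```

```text
0.07521794289046631
0.07760014312551507
0.07825987086145685
```

View pics/t3c.png

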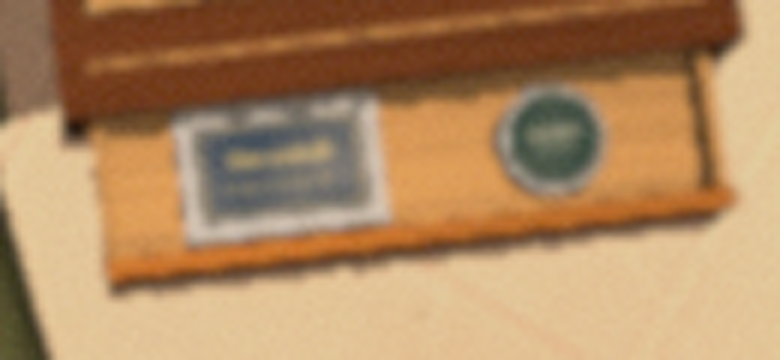

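The drawer stands out about 75–78 mm, so it is fully open (75 mm nominal), with both tins inside.

```bash
python3 -c "
from cell import r
print(r.job_done())"
```

```text
the job is handed in; nothing more can be done
None
```

The drawer is open and the job is handed in, at about 13.5 s on the robot's clock. The catch was the leftmost square, the one nearest the ink bottle.

- **Feeling for it:** I pressed each square gently with shut fingertips, working from right to left. The first four did not move under about 9–10 N. The fifth sank under 3–4 N, and with the tip about 5 mm down the drawer sprang open.
- **Last checks:** The top camera puts the drawer about 75–78 mm out, which matches fully open (75 mm) to within measuring error. Both tins are still in it, and by eye the things round the case have not moved. The hand is clear to the left at 0.24 m height, with only noise (under 1 N on each axis) on the force reading.
- **Disagreement:** The scene-camera network placed the middle square about 13 mm away from my own top-camera measurement in x. I used the top-camera fit, because its square spacing and case size matched the given dimensions and the wrist view agreed.

No check failed.

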